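# Switch the balcony fan on

### The arm

A 6-joint arm with a two-finger parallel gripper is mounted at the origin on the work surface. World frame = base frame: x ahead of the robot, y to its left, z up, the work surface at z = 0. Lengths are in mm, angles in degrees, forces in N, time in s.
With the tool pointing down it reaches from about 300 to 850 mm from the base axis. Payload 4.2 kg.
Tool frame: the origin (TCP) lies at the very end of the fingers, on their centre line; the grasp point (between the pads) lies 19 mm behind it (env.grasp_offset is the distance from the TCP to the grasp point, in mm); z points along the fingers, y is the line along which they close (so a half turn about z gives the same grasp; the last joint's range is limited). The gripper opens to 91 mm and grips with 3 to 60 N. Pads are 32 mm wide; open, the fingers measure 118 mm over their backs; the gripper's body (76 mm by 178 mm) begins 60 mm behind the grasp point.
Start: joints at [63.197, 18.312, 89.639, -0, 72.044, -1.146], TCP at [248.97, 518.321, 213.976] pointing down, gripper open.
Joint ranges: [-177.97, 177.97], [-48.28, 115.42], [12.27, 149.76], [-77.06, 257.06], [2.81, 150.46], [-146.56, 146.56]. Speed limits (degrees/s): [147.25, 147.25, 180, 180, 180, 180].

### API

Orientations are given as [roll, pitch, yaw] about the fixed x, y, z axes, in that order (R = Rz(yaw) Ry(pitch) Rx(roll)).
In Python, from workcell import env gives the robot as it stands. The module is installed in compiled form; this text tells all that it offers.
- The arm moves only by the tool send_rows, never from a script. Its argument "motion" is a list of rows, each an object of numbers: "tx", "ty", "tz": the shift along the tool's x, y, z in units of 500 mm (1.0 is 500 mm); "rx", "ry", "rz": the turn, a rotation vector about the tool's x, y, z in units of 30 degrees (1.0 is 30 degrees); "gripper": the closure, from -1 (fully open) to 1 (shut). In form: [{"tx": .., "ty": .., "tz": .., "rx": .., "ry": .., "rz": .., "gripper": ..}, ...]. A call has 1 to 12 rows; each row shifts and turns the commanded pose from where the row before left it, along the tool's axes as they then stand; what a row does not reach is not made up. A row lasts 1/8 s, in which the tool goes at most 62.5 mm and 10.7 degrees, less where a joint would pass 70% of its speed; a pose out of reach is approached as far as the arm can. A call with a number of a shift or a turn outside -1 to 1 is refused whole. A call with a gripper value outside its range is refused whole. The fingers move at their own pace and stop on an object; "grip_force" is the grip in N (left out, the last holds). Time passes only in rows, so rows that do not move let the fingers close. It gives the time, the measured TCP pose, the force, the opening and the grip force at its end, in the units of the state.
- env.state(): the state, without advancing time (a new reading comes with each control period).
- env.grab_frame(name): name is "side" or "top" or "wrist"; returns a dict with "frame" (384x512x3 uint8, red, green, blue), "vertical_fov" (degrees; the focal length in pixels is half the picture's height over the tangent of half this angle, whatever the lens; pixels are square), "cx", "cy" (the principal point, pixels), "k1" (the pictures are not rectified: a ray, as slopes to the right and down, at radius r is drawn at 1 + k1 r^2 times it, then the intrinsics apply), "rvec" (rotation vector, rad) and "tvec" (3), from world to camera coordinates, as OpenCV has them; the wrist camera has in their place "T_tool_cam" (4x4, takes a point from camera to tool coordinates, whose origin is the TCP and whose axes are the flange's). Camera axes: x right, y down, z forward; pixel columns grow to the right and rows downward; lengths in mm; the calibration is good to about 2 mm. A picture is of the moment at which its call begins: read the wrist's pose just before it. There is no depth.
- env.job_done(): hands the job in; it is judged then, once.
The state is a dict: "time_s": time; "qpos": joint angles; "qvel": joint speeds; "effort": joint torques, N m; "ee_pos": TCP position; "ee_rot": TCP orientation; "force": force on the tool from outside, world axes, zero at the start; "torque": the same for the moment, N m; "gripper_width": finger opening in mm; "gripper_force": force on a finger pad.
Only numpy, scipy, OpenCV 4.12 (cv2) and the standard library are available. Lean on these libraries where they do the work, as an engineer would, in place of code of your own. Each camera call takes 0.05 s, during which the arm holds its last target. There are 200 camera calls.

### The job

Switch the balcony fan on without grasping or lifting anything, using only the fingertips or the outside of the fingers. The empty short glass stands where the taller lever of the chrome fan control comes down: gently push it along the slab, upright, until all of it stands past the nearer end of the control, then just as gently flip the taller lever forward over its centre so that it snaps fully down towards the front. Leave the shorter lever, the knob and everything else as they are.

Things in the scene. Friction and masses are not known exactly. Their poses are not given: they have to be found in the camera images.
- control: Chrome fan control, a box fixed on the slab: 130 (x) x 240 (y) x 45 mm high, turned up to 0.25 rad. Origin at the centre of its underside, on the slab; x points from its front (robot side) to its back, y along its length to its left end. Its ends lie at y = +120 and -120 mm, its front at x = -65 mm. Two levers stand side by side on it at y = +70 and -70 mm; which is the taller varies.
- tall_lever (a joint): Taller toggle lever, rod 9 mm thick; level axle along the control's y at its x = -40 mm, 55 mm above the slab. 0 = leaning 0.436 rad backwards (start); 0.436 = upright, the centre; 1.745 = fully forward, 75 degrees past upright, out over the slab in front. A spring drives it from the centre to the nearer stop: about 1 N moves it at the ball; past the centre it snaps over by itself within 1 s.
- tall_tip (a point): Centre of the ball, 18 mm across, at the end of the taller lever, 71 mm from its axle; at the start about 119 mm above the slab and 30 mm behind the axle.
- short_lever (a joint): Shorter toggle lever, 48 mm from axle to end, ball 14 mm across; same values and behaviour as the taller one. Starts at 0 and stays there.
- short_tip (a point): Centre of the shorter lever's ball, 41 mm from the axle; at the start about 92 mm above the slab.
- knob_mark (a point): A point on the pointer of the control's round knob, 38 mm across, reaching 69 mm above the slab, at the control's x = +30, y = 0 mm; the point lies 15 mm from the knob's axis, on top. To be left as it is.
- glass: Empty short clear glass, loose, upright: 72 mm across at the foot, 76 mm at its widest (20 mm up), 68 mm at the rim, 82 mm high, about 0.2 kg. Origin at the centre of its underside. It stands in front of the taller lever, at least 25 mm clear of the control's front face, and slides on the marble. Touched high it may tip; push it with the tips 10 to 25 mm above the slab.
- domino_a: White melamine domino 52 x 26 x 9 mm with black pips, standing on its short side on the slab beside the control's left end; origin under its centre. Bystander.
- domino_b: White melamine domino 52 x 26 x 9 mm with black pips, standing on its short side on the slab beside the control's right end; origin under its centre. Bystander.
- domino_c: White melamine domino 52 x 26 x 9 mm with black pips, lying flat on the slab behind the control; origin at the centre of its underside. Bystander.
- dish: Round white ceramic dish 110 mm across, 30 mm high, on the slab to the left; origin at the centre of its underside. Bystander.
- tin: Round plain metal tin 80 mm across, 45 mm high, on the slab to the right; origin at the centre of its underside. Bystander.
Mind the look-alikes: they are no part of the job. Leave any black or red look-alike of the glass alone.

How it is judged:
By the outcome, as a careful person would: the job done as asked, in the order asked, and still so for the second after the job is handed in, with the robot touching nothing.
It also fails if it takes over 48 s, if anything falls off the work surface, if the arm or the gripper's body presses on something with over 40 N, if the wrist force passes 120 N, or if a joint passes its speed limit or range.

## Working session

There is one attempt and no reset: what is moved stays moved. The work goes in short steps, Python scripts to look and compute and a tool call to move; the robot and the scene stay as the last step left them, time stands still between calls to the robot, and variables do not carry over. Pictures are saved under pics/ and viewed, at most 10 in all, crops included, and the job is handed in when it is done.

Besides the shell and the picture viewer there is one more tool, called as name([rows], argument=value, ...), one row to a line, values as JSON. send_rows: Moves the arm, as the interface text tells. Shifts and turns lie within -1 to 1; 1 stands for 500 mm of shift or 30 degrees of turn. Its arguments: {"type":"object","properties":{"motion":{"type":"array"},"grip_force":{"type":"number"}},"required":["motion"]}

```bash
mkdir -p pics; cat > h.py <<'E'
from workcell import env
import numpy as np, cv2, pickle
from scipy.spatial.transform import Rotation as R
def grab(n,fn):
    s=env.state(); d=env.grab_frame(n); cv2.imwrite(fn,d['frame'][:,:,::-1]); d['state']=s
    pickle.dump(d,open(fn[:-3]+'pkl','wb')); return d
def load(fn): return pickle.load(open(fn,'rb'))
def cam(d):
    f=192/np.tan(np.radians(d['vertical_fov'])/2)
    if 'T_tool_cam' in d:
        s=d['state'];T=np.eye(4);T[:3,:3]=R.from_euler('xyz',s['ee_rot'],degrees=True).as_matrix();T[:3,3]=s['ee_pos']
        W=np.linalg.inv(T@np.array(d['T_tool_cam'])); Rm,t=W[:3,:3],W[:3,3]
    else: Rm=cv2.Rodrigues(np.array(d['rvec'],float))[0]; t=np.array(d['tvec'],float).ravel()
    return f,Rm,t
def proj(d,P):
    f,Rm,t=cam(d); c=np.atleast_2d(P)@Rm.T+t; s=c[:,:2]/c[:,2:]; s=s*(1+d['k1']*(s**2).sum(1,keepdims=True))
    return s*f+[d['cx'],d['cy']]
def pix(d,uv,z=0):
    f,Rm,t=cam(d); q=(np.atleast_2d(uv).astype(float)-[d['cx'],d['cy']])/f; s=q.copy()
    for _ in range(20): s=q/(1+d['k1']*(s**2).sum(1,keepdims=True))
    r=np.c_[s,np.ones(len(s))]@Rm; o=-Rm.T@t
    return o+r*((z-o[2])/r[:,2])[:,None]
E
python3 - <<'E'
from h import *
print(env.state())
a=[]
for n in('top','side'):
    d=grab(n,f'pics/{n}0.png'); print(n,d['vertical_fov'],d['cx'],d['cy'],d['k1'],(-cam(d)[1].T@cam(d)[2]).round()); 
E
```

```text
{'time_s': 0.0, 'qpos': array([ 6.31974670e+01,  1.83511350e+01,  8.97075771e+01, -3.04700819e-04,
        7.20438853e+01, -1.14601373e+00]), 'qvel': array([ 0.06726532,  0.00179475, -0.02387594, -0.01667287, -0.00476066,
       -0.0211148 ]), 'effort': array([-1.22574693e-03, -4.12453866e+01, -2.31970024e+01,  7.25435000e-02,
        4.56866424e-02, -1.18841376e-04]), 'ee_pos': array([248.72911917, 517.84569561, 213.11742681]), 'ee_rot': array([-1.79897417e+02, -1.76235212e-03,  1.54343573e+02]), 'force': array([ 0.25935095,  0.07031791, -0.43132957]), 'torque': array([-0.00264158, -0.025589  ,  0.01441084]), 'gripper_force': 0.0, 'gripper_width': 91.30644097130181}
top 56.16911786448878 253.06895472800352 186.54083859398327 0.009865414673276895 [493.  11. 939.]
side 48.839843773393106 250.44058173967176 189.73207898288072 0.047055365584574266 [166. 625. 971.]
```

View pics/top0.png

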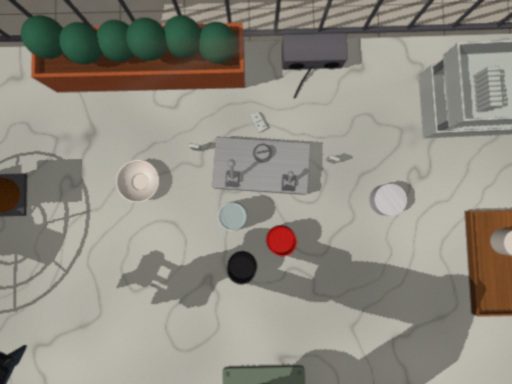

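View pics/side0.png

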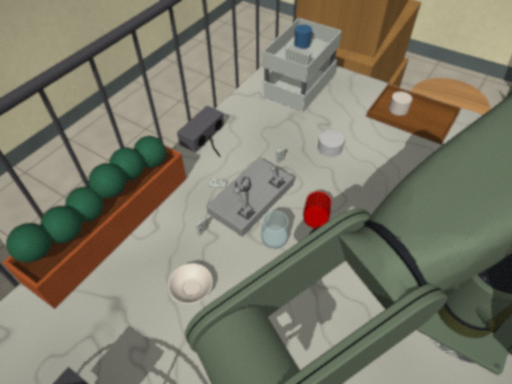

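```bash
python3 - <<'E'
from h import *
d=load('pics/top0.pkl'); im=d['frame'][120:295,110:350,::-1]
cv2.imwrite('pics/c1.png',cv2.resize(im,None,fx=3.3,fy=3.3,interpolation=cv2.INTER_CUBIC))
c=pix(d,[[216,137],[312,141],[308,193],[212,188]],45).round(); print(c)
print('glass rim/foot',pix(d,[[233,216]],82).round(),pix(d,[[233,216]],0).round(),'blk',pix(d,[[241,267]],82).round(),'red',pix(d,[[281,240]],82).round(),'dish',pix(d,[[138,181]],30).round(),'dom',pix(d,[[197,147]],52).round())
E
```

```text
[[ 679.  104.   45.]
 [ 662. -137.   45.]
 [ 532. -122.   45.]
 [ 551.  116.   45.]]
glass rim/foot [[480.  63.  82.]] [[479.  68.   0.]] blk [[360.  47.  82.]] red [[421. -49.  82.]] dish [[574. 305.  30.]] dom [[653. 151.  52.]]
```

View pics/c1.png

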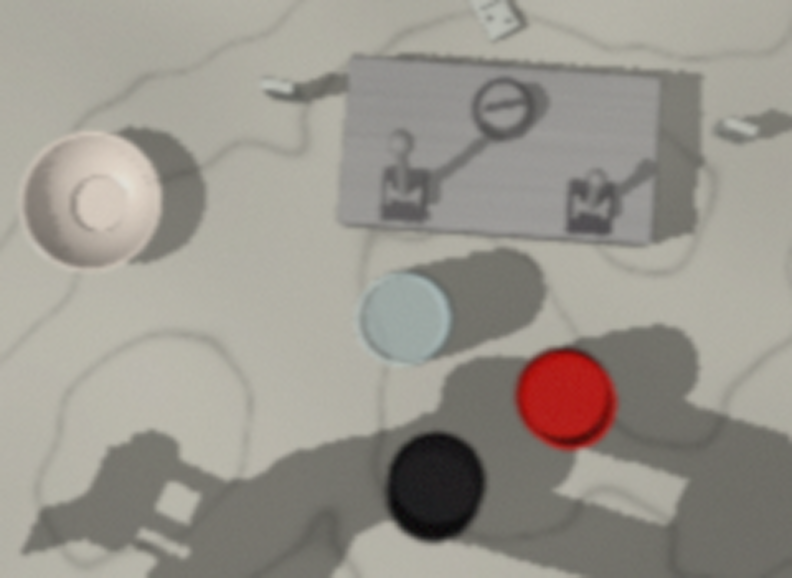

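```bash
cat >> h.py <<'E'
def ctl():
    d=load('pics/top0.pkl'); c=pix(d,np.array([[352,55],[660,75],[650,244],[340,222]])/3.3+[110,120],45)[:,:2]
    o=c.mean(0); v=(c[0]+c[3]-c[1]-c[2]); y=v/np.linalg.norm(v); x=np.array([y[1],-y[0]]); return o,x,y,c
def togo(p,yaw=None):
    s=env.state(); M=R.from_euler('xyz',s['ee_rot'],degrees=True)
    t=M.inv().apply(np.array(p)-s['ee_pos'])/500
    r=(M.inv()*R.from_euler('xyz',[180,0,yaw],degrees=True)).as_rotvec(degrees=True)/30 if yaw is not None else None
    print('to go',t.round(3),None if r is None else r.round(3)); return t
E
python3 - <<'E'
from h import *
o,x,y,c=ctl(); d=load('pics/top0.pkl')
print(o,x,y,'sizes',[np.linalg.norm(c[i]-c[i-1]).round() for i in range(4)])
yaw=np.degrees(np.arctan2(y[0],-y[1])); print('yaw',yaw)
L=lambda p:((p[:2]-o)@x,(p[:2]-o)@y)
for n,u,z in(('ball',(400,143),119),('short',(597,180),92),('glass',(405,318),82),('red',(565,397),82),('black',(436,483),82),('dish',(92,200),30),('dominoA',(280,88),52)):
    P=pix(d,np.array(u)/3.3+[110,120],z)[0]; print(n,P.round(),np.round(L(P)))
sd=load('pics/side0.pkl')
g=pix(d,np.array((405,318))/3.3+[110,120],82)[0]
print('side proj glass rim', proj(sd,g), 'ball',proj(sd,[*(o-10*x+70*y),119]))
P=[*(g[:2]-70*y),200]; print('above start',P); togo(P,yaw)
E
```

```text
[605.02434946  -8.87833231] [ 0.99559699 -0.09373708] [0.09373708 0.99559699] sizes [np.float64(128.0), np.float64(235.0), np.float64(129.0), np.float64(234.0)]
yaw 174.6213647521556
ball [601.  62. 119.] [-10.  71.]
short [575. -76.  92.] [-24. -70.]
glass [480.  64.  82.] [-132.   61.]
red [420. -50.  82.] [-180.  -58.]
black [362.  44.  82.] [-247.   30.]
dish [575. 306.  30.] [-59. 310.]
dominoA [654. 156.  52.] [ 34. 169.]
side proj glass rim [[275.91437283 219.13616302]] ball [[237.01946447 189.73370527]]
above start [np.float64(472.9850376913361), np.float64(-5.879794943106347), 200]
to go [-0.858 -0.75   0.028] [-0.003 -0.001 -0.676]
```

send_rows([
  {"rz": -0.225, "gripper": 1},
  {"rz": -0.225, "gripper": 1},
  {"rz": -0.226, "gripper": 1},
  {"tx": -0.03, "ty": -0.06, "gripper": 1},
  {"tx": -0.04, "ty": -0.07, "gripper": 1},
  {"tx": -0.04, "ty": -0.07, "gripper": 1},
  {"tx": -0.04, "ty": -0.07, "gripper": 1},
  {"tx": -0.04, "ty": -0.07, "gripper": 1},
  {"tx": -0.04, "ty": -0.07, "gripper": 1},
  {"tx": -0.04, "ty": -0.07, "gripper": 1},
  {"tx": -0.04, "ty": -0.07, "gripper": 1},
  {"tx": -0.04, "ty": -0.07, "gripper": 1},
])

```text
invalid input at $.motion[0]: expected keys tx, ty, tz, rx, ry, rz, gripper
```

```bash
python3 - <<'E'
from h import *
o,x,y,c=ctl(); print(env.state()['time_s'],env.state()['gripper_width'])
togo([*(o-132*x-4*y),200],174.62)
E
```

```text
0.1 91.49054305278335
to go [-0.854 -0.74   0.028] [-0.003 -0.001 -0.676]
```

send_rows([
  {"tx": 0, "ty": 0, "tz": 0, "rx": 0, "ry": 0, "rz": -0.225, "gripper": 1},
  {"tx": 0, "ty": 0, "tz": 0, "rx": 0, "ry": 0, "rz": -0.225, "gripper": 1},
  {"tx": 0, "ty": 0, "tz": 0, "rx": 0, "ry": 0, "rz": -0.226, "gripper": 1},
  {"tx": -0.03, "ty": -0.06, "tz": 0, "rx": 0, "ry": 0, "rz": 0, "gripper": 1},
  {"tx": -0.04, "ty": -0.07, "tz": 0, "rx": 0, "ry": 0, "rz": 0, "gripper": 1},
  {"tx": -0.04, "ty": -0.07, "tz": 0, "rx": 0, "ry": 0, "rz": 0, "gripper": 1},
  {"tx": -0.04, "ty": -0.07, "tz": 0, "rx": 0, "ry": 0, "rz": 0, "gripper": 1},
  {"tx": -0.04, "ty": -0.07, "tz": 0, "rx": 0, "ry": 0, "rz": 0, "gripper": 1},
  {"tx": -0.04, "ty": -0.07, "tz": 0, "rx": 0, "ry": 0, "rz": 0, "gripper": 1},
  {"tx": -0.04, "ty": -0.07, "tz": 0, "rx": 0, "ry": 0, "rz": 0, "gripper": 1},
  {"tx": -0.04, "ty": -0.07, "tz": 0, "rx": 0, "ry": 0, "rz": 0, "gripper": 1},
  {"tx": -0.04, "ty": -0.07, "tz": 0, "rx": 0, "ry": 0, "rz": 0, "gripper": 1},
])

```text
time_s: 1.6
ee_pos: [394.3, 192.0, 213.7]
ee_rot: [-180.0, -0.0, 174.6]
force: [1.2, -0.1, -0.3]
gripper_width: 0.5
gripper_force: 0.0
```

```bash
python3 - <<'E'
from h import *
o,x,y,c=ctl(); print(env.state()['time_s'],env.state()['gripper_width'])
togo([*(o-132*x-4*y),200],174.62)
E
```

```text
1.6 0.47796149028771256
to go [-0.193 -0.368  0.027] [-0.    -0.001  0.   ]
```

send_rows([
  {"tx": -0.04, "ty": -0.07, "tz": 0, "rx": 0, "ry": 0, "rz": 0, "gripper": 1},
  {"tx": -0.04, "ty": -0.07, "tz": 0, "rx": 0, "ry": 0, "rz": 0, "gripper": 1},
  {"tx": -0.04, "ty": -0.07, "tz": 0, "rx": 0, "ry": 0, "rz": 0, "gripper": 1},
  {"tx": -0.04, "ty": -0.07, "tz": 0, "rx": 0, "ry": 0, "rz": 0, "gripper": 1},
  {"tx": -0.02, "ty": -0.04, "tz": 0, "rx": 0, "ry": 0, "rz": 0, "gripper": 1},
  {"tx": 0, "ty": 0, "tz": 0, "rx": 0, "ry": 0, "rz": 0, "gripper": 1},
  {"tx": 0, "ty": 0, "tz": 0, "rx": 0, "ry": 0, "rz": 0, "gripper": 1},
])

```text
time_s: 2.48
ee_pos: [468.3, 26.1, 213.7]
ee_rot: [180.0, -0.1, 174.6]
force: [0.5, 0.2, -0.3]
gripper_width: 0.8
gripper_force: 0.0
```

```bash
python3 - <<'E'
from h import *
o,x,y,c=ctl(); print(env.state()['time_s'],env.state()['gripper_width'])
togo([*(o-132*x-4*y),18],174.62)
grab('wrist','pics/w1.png')
E
```

```text
2.475 0.7516371168150857
to go [-0.015 -0.052  0.391] [ 0.001 -0.002  0.   ]
```

View pics/w1.png

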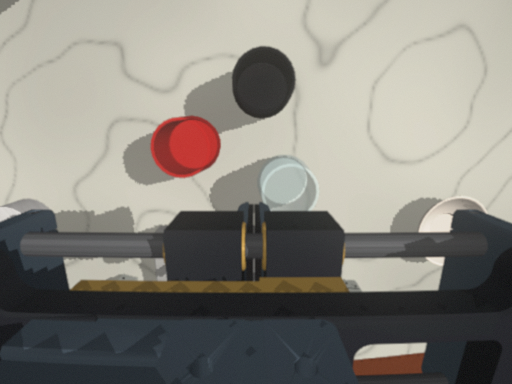

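```bash
python3 - <<'E'
from h import *
o,x,y,c=ctl(); d=load('pics/w1.pkl'); print((-cam(d)[1].T@cam(d)[2]).round(), cam(d)[1][2])
for n,(a,b) in dict(glass=(-132,61),red=(-180,-58),black=(-247,30)).items():
    q=o+a*x+b*y; t=np.linspace(0,6.28,9)[:-1]
    for z,r in((82,34),(0,36)):
        p=proj(d,np.c_[q[0]+r*np.cos(t),q[1]+r*np.sin(t),0*t+z]); print(n,z,p.min(0).round(),p.max(0).round())
E
```

```text
[403.  34. 385.] [ 0.23378959 -0.02164544 -0.97204624]
glass 82 [257. 162.] [315. 219.]
glass 0 [255. 153.] [304. 202.]
red 82 [151. 119.] [211. 179.]
red 0 [171. 119.] [221. 170.]
black 82 [228.  52.] [291. 119.]
black 0 [232.  67.] [285. 122.]
```

send_rows([
  {"tx": -0.015, "ty": -0.052, "tz": 0, "rx": 0, "ry": 0, "rz": 0, "gripper": 1},
  {"tx": 0, "ty": 0, "tz": 0, "rx": 0, "ry": 0, "rz": 0, "gripper": 1},
  {"tx": 0, "ty": 0, "tz": 0.05, "rx": 0, "ry": 0, "rz": 0, "gripper": 1},
  {"tx": 0, "ty": 0, "tz": 0.06, "rx": 0, "ry": 0, "rz": 0, "gripper": 1},
  {"tx": 0, "ty": 0, "tz": 0.06, "rx": 0, "ry": 0, "rz": 0, "gripper": 1},
  {"tx": 0, "ty": 0, "tz": 0.06, "rx": 0, "ry": 0, "rz": 0, "gripper": 1},
  {"tx": 0, "ty": 0, "tz": 0.06, "rx": 0, "ry": 0, "rz": 0, "gripper": 1},
  {"tx": 0, "ty": 0, "tz": 0.05, "rx": 0, "ry": 0, "rz": 0, "gripper": 1},
  {"tx": 0, "ty": 0, "tz": 0.03, "rx": 0, "ry": 0, "rz": 0, "gripper": 1},
  {"tx": 0, "ty": 0, "tz": 0.021, "rx": 0, "ry": 0, "rz": 0, "gripper": 1},
  {"tx": 0, "ty": 0, "tz": 0, "rx": 0, "ry": 0, "rz": 0, "gripper": 1},
])

```text
time_s: 3.9
ee_pos: [473.4, -0.4, 18.1]
ee_rot: [180.0, -0.1, 174.7]
force: [0.3, -0.5, 0.6]
gripper_width: 0.6
gripper_force: 0.0
```

```bash
python3 - <<'E'
from h import *
o,x,y,c=ctl()
togo([*(o-132*x-4*y),18],174.62)
grab('top','pics/t2.png')
d=load('pics/t2.pkl'); cv2.imwrite('pics/c2.png',cv2.resize(d['frame'][120:295,110:350,::-1],None,fx=3.3,fy=3.3,interpolation=cv2.INTER_CUBIC))
E
```

```text
to go [ 0. -0.  0.] [ 0.    -0.002  0.001]
```

View pics/c2.png

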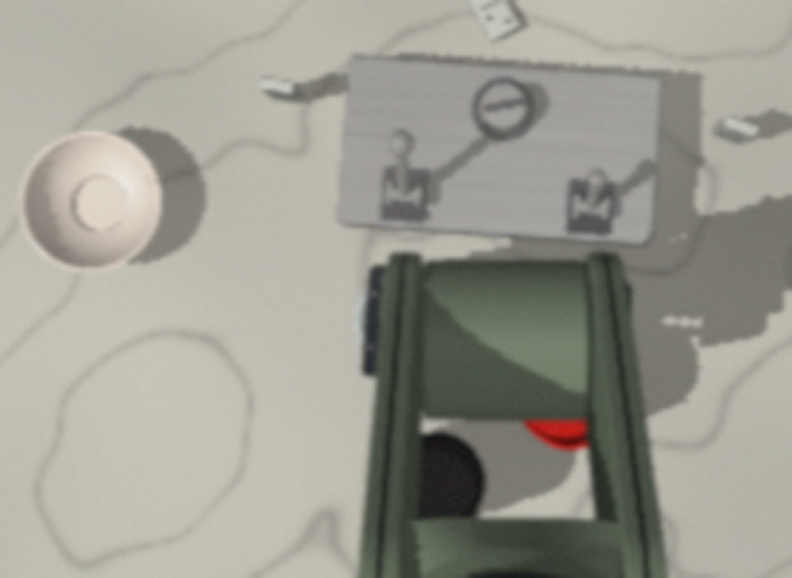

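send_rows([
  {"tx": 0, "ty": 0.008, "tz": 0, "rx": 0, "ry": 0, "rz": 0, "gripper": 1},
  {"tx": 0, "ty": 0.008, "tz": 0, "rx": 0, "ry": 0, "rz": 0, "gripper": 1},
  {"tx": 0, "ty": 0.006, "tz": 0, "rx": 0, "ry": 0, "rz": 0, "gripper": 1},
  {"tx": 0, "ty": 0.006, "tz": 0, "rx": 0, "ry": 0, "rz": 0, "gripper": 1},
  {"tx": 0, "ty": 0.006, "tz": 0, "rx": 0, "ry": 0, "rz": 0, "gripper": 1},
  {"tx": 0, "ty": 0.008, "tz": 0, "rx": 0, "ry": 0, "rz": 0, "gripper": 1},
  {"tx": 0, "ty": 0.008, "tz": 0, "rx": 0, "ry": 0, "rz": 0, "gripper": 1},
  {"tx": 0, "ty": 0.008, "tz": 0, "rx": 0, "ry": 0, "rz": 0, "gripper": 1},
  {"tx": 0, "ty": 0.008, "tz": 0, "rx": 0, "ry": 0, "rz": 0, "gripper": 1},
  {"tx": 0, "ty": 0.008, "tz": 0, "rx": 0, "ry": 0, "rz": 0, "gripper": 1},
  {"tx": 0, "ty": 0.008, "tz": 0, "rx": 0, "ry": 0, "rz": 0, "gripper": 1},
  {"tx": 0, "ty": 0.006, "tz": 0, "rx": 0, "ry": 0, "rz": 0, "gripper": 1},
])

```text
time_s: 5.45
ee_pos: [477.9, 43.1, 18.4]
ee_rot: [180.0, -0.0, 174.6]
force: [-1.3, -2.1, 1.9]
gripper_width: 0.7
gripper_force: 1.3
```

```bash
python3 - <<'E'
from h import *
o,x,y,c=ctl(); s=env.state(); p=s['ee_pos'][:2]-o; print('tool ctl',p@x,p@y,s['ee_pos'][2])
a=grab('top','pics/t3.png'); b=grab('wrist','pics/w3.png'); e=grab('side','pics/s3.png')
cv2.imwrite('pics/c3.png',np.vstack([np.hstack([cv2.resize(a['frame'][150:290,160:300],(400,400),interpolation=2)[:300],cv2.resize(e['frame'][150:300,170:370],(400,300),interpolation=2)]),cv2.resize(b['frame'][:192],(800,300))])[:,:,::-1])
E
```

```text
tool ctl -131.43865195757937 39.80641774838432 18.431482237262298
```

View pics/c3.png

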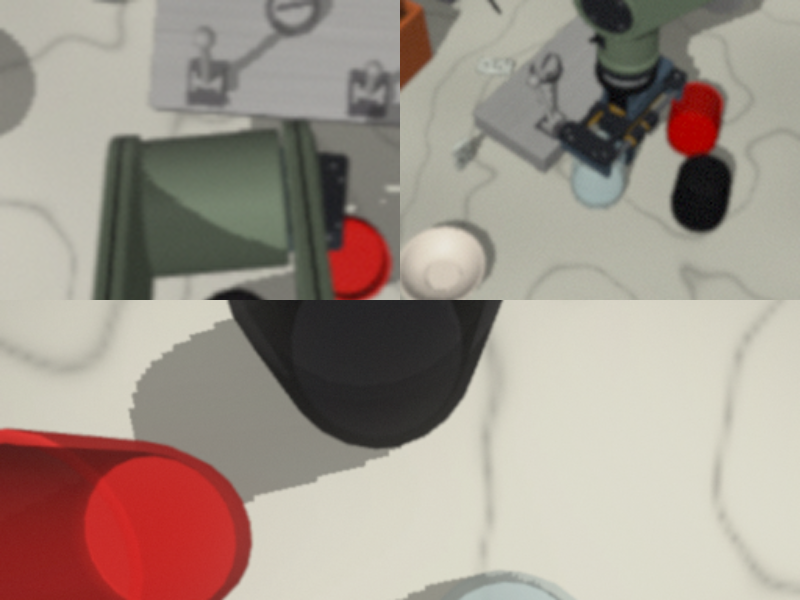

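```bash
python3 - <<'E'
from h import *
o,x,y,c=ctl(); d=load('pics/w3.pkl'); s=load('pics/s3.pkl'); t=np.linspace(0,6.28,60)
for a in(-142,-132,-122):
    q=o+a*x+91.5*y; f=lambda z,r:np.c_[q[0]+r*np.cos(t),q[1]+r*np.sin(t),0*t+z]
    V=[f(0,36),f(20,38),f(82,34)]
    w=np.vstack([proj(d,v) for v in V]); i=w[:,1].argmin(); e=np.vstack([proj(s,v) for v in V])
    print(a,'wrist top',w[i].round(),'side left/bottom',e[:,0].min().round(),e[:,0].max().round(),e[:,1].max().round())
print('obs wrist 323 174; side left 170+172/2=256, right 170+228/2=284, bottom 150+207/2=253.5')
E
```

```text
-142 wrist top [323. 154.] side left/bottom 257.0 286.0 258.0
-132 wrist top [322. 169.] side left/bottom 254.0 283.0 256.0
-122 wrist top [321. 182.] side left/bottom 251.0 280.0 254.0
obs wrist 323 174; side left 170+172/2=256, right 170+228/2=284, bottom 150+207/2=253.5
```

send_rows([
  {"tx": 0, "ty": 0.006, "tz": 0, "rx": 0, "ry": 0, "rz": 0, "gripper": 1},
  {"tx": 0, "ty": 0.008, "tz": 0, "rx": 0, "ry": 0, "rz": 0, "gripper": 1},
  {"tx": 0, "ty": 0.01, "tz": 0, "rx": 0, "ry": 0, "rz": 0, "gripper": 1},
  {"tx": 0, "ty": 0.01, "tz": 0, "rx": 0, "ry": 0, "rz": 0, "gripper": 1},
  {"tx": 0, "ty": 0.01, "tz": 0, "rx": 0, "ry": 0, "rz": 0, "gripper": 1},
  {"tx": 0, "ty": 0.01, "tz": 0, "rx": 0, "ry": 0, "rz": 0, "gripper": 1},
  {"tx": 0, "ty": 0.01, "tz": 0, "rx": 0, "ry": 0, "rz": 0, "gripper": 1},
  {"tx": 0, "ty": 0.01, "tz": 0, "rx": 0, "ry": 0, "rz": 0, "gripper": 1},
  {"tx": 0, "ty": 0.01, "tz": 0, "rx": 0, "ry": 0, "rz": 0, "gripper": 1},
  {"tx": 0, "ty": 0.01, "tz": 0, "rx": 0, "ry": 0, "rz": 0, "gripper": 1},
  {"tx": 0, "ty": 0.008, "tz": 0, "rx": 0, "ry": 0, "rz": 0, "gripper": 1},
  {"tx": 0, "ty": 0.006, "tz": 0, "rx": 0, "ry": 0, "rz": 0, "gripper": 1},
])

```text
time_s: 7.1
ee_pos: [483.1, 96.8, 18.5]
ee_rot: [180.0, 0.0, 174.6]
force: [-0.2, -3.1, 2.6]
gripper_width: 0.5
gripper_force: 1.3
```

send_rows([
  {"tx": 0, "ty": 0.008, "tz": 0, "rx": 0, "ry": 0, "rz": 0, "gripper": 1},
  {"tx": 0, "ty": 0.01, "tz": 0, "rx": 0, "ry": 0, "rz": 0, "gripper": 1},
  {"tx": 0, "ty": 0.01, "tz": 0, "rx": 0, "ry": 0, "rz": 0, "gripper": 1},
  {"tx": 0, "ty": 0.008, "tz": 0, "rx": 0, "ry": 0, "rz": 0, "gripper": 1},
  {"tx": 0, "ty": 0.006, "tz": 0, "rx": 0, "ry": 0, "rz": 0, "gripper": 1},
  {"tx": 0, "ty": 0.003, "tz": 0, "rx": 0, "ry": 0, "rz": 0, "gripper": 1},
  {"tx": 0, "ty": 0, "tz": 0, "rx": 0, "ry": 0, "rz": 0, "gripper": 1},
  {"tx": 0, "ty": 0, "tz": 0, "rx": 0, "ry": 0, "rz": 0, "gripper": 1},
])

```text
time_s: 8.1
ee_pos: [485.1, 119.0, 18.3]
ee_rot: [180.0, -0.0, 174.6]
force: [-0.7, -1.5, -0.5]
gripper_width: 0.5
gripper_force: 0.6
```

```bash
python3 - <<'E'
from h import *
o,x,y,c=ctl(); s=env.state(); p=s['ee_pos'][:2]-o; print('tool ctl',p@x,p@y,s['ee_pos'][2])
e=grab('side','pics/s4.png')
cv2.imwrite('pics/c4.png',cv2.resize(e['frame'][150:330,150:370],None,fx=3.2,fy=3.2,interpolation=2)[:,:,::-1])
t=np.linspace(0,6.28,60)
for a in (-132,-124):
  for b in(165,175):
    q=o+a*x+b*y; f=lambda z,r:proj(e,np.c_[q[0]+r*np.cos(t),q[1]+r*np.sin(t),0*t+z])
    v=np.vstack([f(0,36),f(20,38),f(82,34)]); print(a,b,((np.r_[v.min(0),v.max(0)]-150)*3.2).round())
E
```

```text
tool ctl -131.41918319696111 116.09573721851683 18.348819737620026
-132 165 [276. 271. 370. 402.]
-132 175 [268. 279. 363. 411.]
-124 165 [268. 266. 362. 396.]
-124 175 [260. 274. 355. 405.]
```

View pics/c4.png

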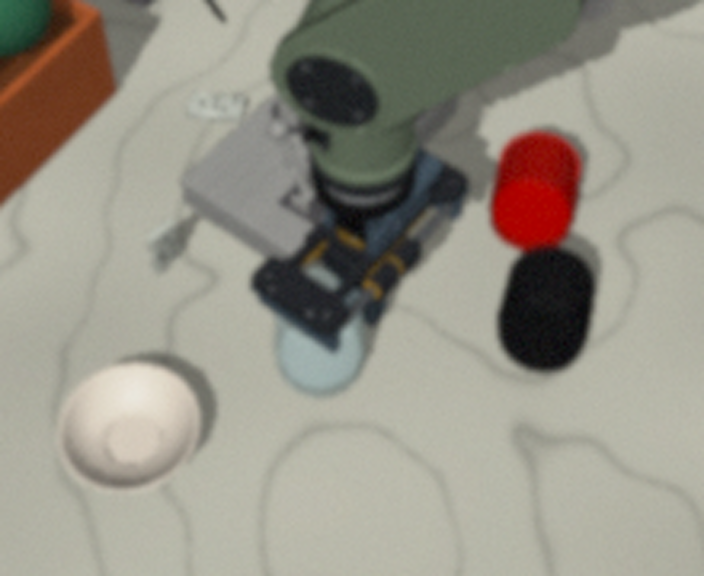

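send_rows([
  {"tx": 0, "ty": 0.004, "tz": 0, "rx": 0, "ry": 0, "rz": 0, "gripper": 1},
  {"tx": 0, "ty": 0.006, "tz": 0, "rx": 0, "ry": 0, "rz": 0, "gripper": 1},
  {"tx": 0, "ty": 0.006, "tz": 0, "rx": 0, "ry": 0, "rz": 0, "gripper": 1},
  {"tx": 0, "ty": 0.004, "tz": 0, "rx": 0, "ry": 0, "rz": 0, "gripper": 1},
  {"tx": 0, "ty": 0, "tz": 0, "rx": 0, "ry": 0, "rz": 0, "gripper": 1},
  {"tx": 0, "ty": 0, "tz": 0, "rx": 0, "ry": 0, "rz": 0, "gripper": 1},
  {"tx": 0, "ty": -0.02, "tz": 0, "rx": 0, "ry": 0, "rz": 0, "gripper": 1},
  {"tx": 0, "ty": -0.04, "tz": 0, "rx": 0, "ry": 0, "rz": 0, "gripper": 1},
  {"tx": 0, "ty": -0.04, "tz": -0.02, "rx": 0, "ry": 0, "rz": 0, "gripper": 1},
  {"tx": 0, "ty": 0, "tz": -0.06, "rx": 0, "ry": 0, "rz": 0, "gripper": 1},
  {"tx": 0, "ty": 0, "tz": -0.08, "rx": 0, "ry": 0, "rz": 0, "gripper": 1},
  {"tx": 0, "ty": 0, "tz": -0.08, "rx": 0, "ry": 0, "rz": 0, "gripper": 1},
])

```text
time_s: 9.65
ee_pos: [480.9, 78.6, 139.4]
ee_rot: [180.0, -0.0, 174.6]
force: [-0.5, 0.1, -0.4]
gripper_width: 0.3
gripper_force: 0.0
```

send_rows([
  {"tx": 0, "ty": -0.04, "tz": -0.05, "rx": 0, "ry": 0, "rz": 0, "gripper": 1},
  {"tx": 0, "ty": 0, "tz": 0, "rx": 0, "ry": 0, "rz": 0, "gripper": 1},
  {"tx": 0, "ty": 0, "tz": 0, "rx": 0, "ry": 0, "rz": 0, "gripper": 1},
])

```text
time_s: 10.02
ee_pos: [478.7, 59.2, 162.5]
ee_rot: [180.0, -0.1, 174.6]
force: [-0.1, 0.2, -1.4]
gripper_width: 0.6
gripper_force: 0.0
```

```bash
python3 - <<'E'
from h import *
o,x,y,c=ctl()
togo([*(o+28*x+70*y),190],174.62)
a=grab('top','pics/t5.png'); e=grab('side','pics/s5.png')
cv2.imwrite('pics/c5.png',np.hstack([cv2.resize(a['frame'][120:250,120:250],(400,400),interpolation=2),cv2.resize(e['frame'][150:290,170:310],(400,400),interpolation=2)])[:,:,::-1])
E
```

```text
to go [-0.32   0.028 -0.056] [ 0.    -0.003 -0.001]
```

View pics/c5.png

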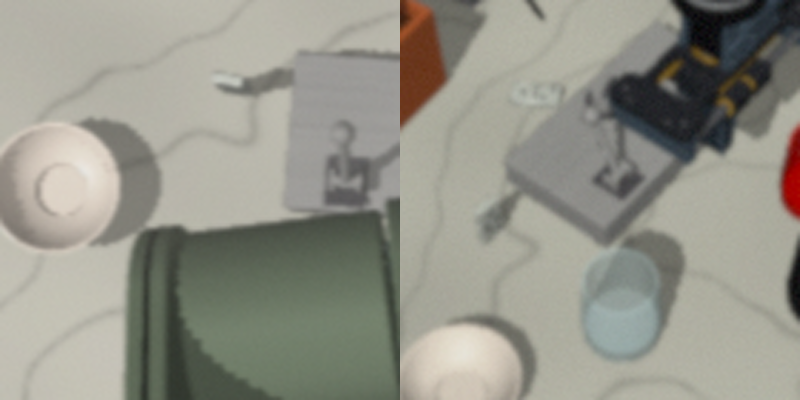

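```bash
python3 - <<'E'
from h import *
from scipy.optimize import least_squares
o,x,y,c=ctl(); t=np.linspace(0,6.28,90)
def fit(fn,ob,g0):
    e=load(fn)
    def F(g):
        q=o+g[0]*x+g[1]*y; f=lambda z,r:proj(e,np.c_[q[0]+r*np.cos(t),q[1]+r*np.sin(t),0*t+z])
        v=np.vstack([f(0,36),f(20,38),f(82,34)]); return np.r_[v.min(0),v.max(0)]-ob
    r=least_squares(F,g0,diff_step=1e-2); print(r.x.round(1),r.fun.round(1))
fit('pics/s5.pkl',[233.4,236,261.4,275.3],[-130,170])
s=load('pics/s5.pkl'); obs=[[170+204*.35,150+240*.35]]  # front-left corner top of control
print('front-left corner top obs',obs,'pred',proj(s,[*(o-65*x+120*y),45]).round(1), 'bottom',proj(s,[*(o-65*x+120*y),0]).round(1))
E
```

```text
[-125.8  171.7] [-0.8 -0.9  0.8  0.8]
front-left corner top obs [[241.39999999999998, 234.0]] pred [[241.8 228.9]] bottom [[242.4 238.3]]
```

send_rows([
  {"tx": 0, "ty": 0, "tz": -0.056, "rx": 0, "ry": 0, "rz": 0, "gripper": 1},
  {"tx": 0, "ty": 0.028, "tz": 0, "rx": 0, "ry": 0, "rz": 0, "gripper": 1},
  {"tx": -0.06, "ty": 0, "tz": 0, "rx": 0, "ry": 0, "rz": 0, "gripper": 1},
  {"tx": -0.07, "ty": 0, "tz": 0, "rx": 0, "ry": 0, "rz": 0, "gripper": 1},
  {"tx": -0.07, "ty": 0, "tz": 0, "rx": 0, "ry": 0, "rz": 0, "gripper": 1},
  {"tx": -0.07, "ty": 0, "tz": 0, "rx": 0, "ry": 0, "rz": 0, "gripper": 1},
  {"tx": -0.05, "ty": 0, "tz": 0, "rx": 0, "ry": 0, "rz": 0, "gripper": 1},
  {"tx": 0, "ty": 0, "tz": 0, "rx": 0, "ry": 0, "rz": 0, "gripper": 1},
  {"tx": 0, "ty": 0, "tz": 0, "rx": 0, "ry": 0, "rz": 0, "gripper": 1},
])

```text
time_s: 11.25
ee_pos: [638.8, 58.9, 190.0]
ee_rot: [-180.0, -0.2, 174.7]
force: [0.6, -1.0, 0.2]
gripper_width: 0.3
gripper_force: 0.0
```

```bash
python3 - <<'E'
from h import *
o,x,y,c=ctl()
togo([*(o+28*x+70*y),110],174.62)
E
```

```text
to go [-0.002 -0.001  0.16 ] [-0.    -0.006  0.001]
```

send_rows([
  {"tx": 0, "ty": 0, "tz": 0.03, "rx": 0, "ry": 0, "rz": 0, "gripper": 1},
  {"tx": 0, "ty": 0, "tz": 0.05, "rx": 0, "ry": 0, "rz": 0, "gripper": 1},
  {"tx": 0, "ty": 0, "tz": 0.05, "rx": 0, "ry": 0, "rz": 0, "gripper": 1},
  {"tx": 0, "ty": 0, "tz": 0.03, "rx": 0, "ry": 0, "rz": 0, "gripper": 1},
  {"tx": 0, "ty": 0, "tz": 0, "rx": 0, "ry": 0, "rz": 0, "gripper": 1},
  {"tx": 0.01, "ty": 0, "tz": 0, "rx": 0, "ry": 0, "rz": 0, "gripper": 1},
  {"tx": 0.01, "ty": 0, "tz": 0, "rx": 0, "ry": 0, "rz": 0, "gripper": 1},
  {"tx": 0.005, "ty": 0, "tz": 0, "rx": 0, "ry": 0, "rz": 0, "gripper": 1},
  {"tx": 0.005, "ty": 0, "tz": 0, "rx": 0, "ry": 0, "rz": 0, "gripper": 1},
  {"tx": 0.005, "ty": 0, "tz": 0, "rx": 0, "ry": 0, "rz": 0, "gripper": 1},
  {"tx": 0.005, "ty": 0, "tz": 0, "rx": 0, "ry": 0, "rz": 0, "gripper": 1},
  {"tx": 0.005, "ty": 0, "tz": 0, "rx": 0, "ry": 0, "rz": 0, "gripper": 1},
])

```text
time_s: 12.75
ee_pos: [617.3, 60.2, 111.3]
ee_rot: [-180.0, -0.0, 174.6]
force: [0.2, -0.1, -0.4]
gripper_width: 0.3
gripper_force: 0.4
```

send_rows([
  {"tx": 0.005, "ty": 0, "tz": 0, "rx": 0, "ry": 0, "rz": 0, "gripper": 1},
  {"tx": 0.005, "ty": 0, "tz": 0, "rx": 0, "ry": 0, "rz": 0, "gripper": 1},
  {"tx": 0.005, "ty": 0, "tz": 0, "rx": 0, "ry": 0, "rz": 0, "gripper": 1},
  {"tx": 0.005, "ty": 0, "tz": 0, "rx": 0, "ry": 0, "rz": 0, "gripper": 1},
  {"tx": 0.005, "ty": 0, "tz": 0, "rx": 0, "ry": 0, "rz": 0, "gripper": 1},
  {"tx": 0.005, "ty": 0, "tz": 0, "rx": 0, "ry": 0, "rz": 0, "gripper": 1},
])

```text
time_s: 13.5
ee_pos: [602.4, 61.7, 111.4]
ee_rot: [180.0, -0.0, 174.6]
force: [-1.0, 1.0, 0.4]
gripper_width: 0.6
gripper_force: 0.1
```

send_rows([
  {"tx": 0.006, "ty": 0, "tz": 0, "rx": 0, "ry": 0, "rz": 0, "gripper": 1},
  {"tx": 0.006, "ty": 0, "tz": 0, "rx": 0, "ry": 0, "rz": 0, "gripper": 1},
  {"tx": 0.006, "ty": 0, "tz": 0, "rx": 0, "ry": 0, "rz": 0, "gripper": 1},
  {"tx": 0.006, "ty": 0, "tz": 0, "rx": 0, "ry": 0, "rz": 0, "gripper": 1},
  {"tx": 0, "ty": 0, "tz": 0, "rx": 0, "ry": 0, "rz": 0, "gripper": 1},
  {"tx": 0, "ty": 0, "tz": 0, "rx": 0, "ry": 0, "rz": 0, "gripper": 1},
])

```text
time_s: 14.25
ee_pos: [590.9, 62.8, 111.5]
ee_rot: [180.0, 0.0, 174.6]
force: [-0.2, 0.2, 0.8]
gripper_width: 0.1
gripper_force: 0.0
```

```bash
python3 - <<'E'
from h import *
o,x,y,c=ctl(); s=env.state(); p=s['ee_pos'][:2]-o; print('tool ctl',p@x,p@y,s['ee_pos'][2])
e=grab('side','pics/s6.png')
cv2.imwrite('pics/c6.png',cv2.resize(e['frame'][140:290,170:350],None,fx=4,fy=4,interpolation=2)[:,:,::-1])
E
```

```text
tool ctl -20.794871067132537 70.02937473412098 111.48578566839043
```

View pics/c6.png

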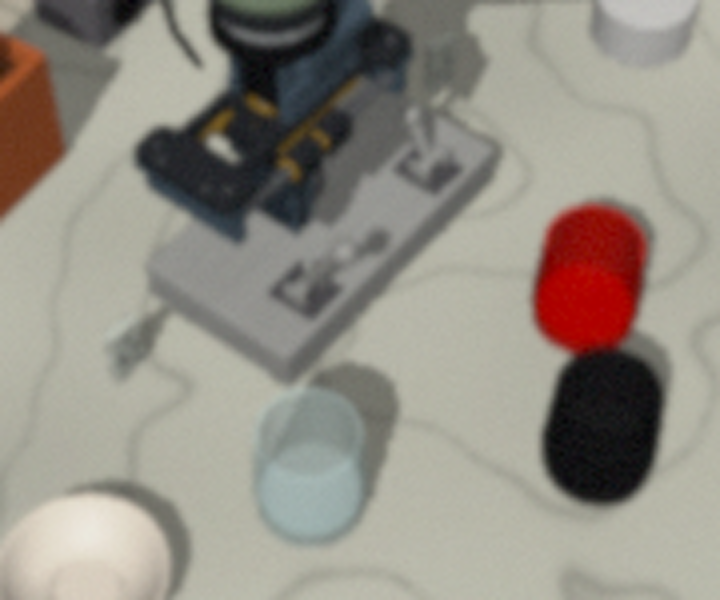

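```bash
python3 - <<'E'
from h import *
o,x,y,c=ctl(); e=load('pics/s6.pkl')
for th in(-25,0,10,30,50,75):
    r=np.radians(th); print(th,((proj(e,[*(o+(-40-71*np.sin(r))*x+70*y),55+71*np.cos(r)])-[170,140])*4).round())
E
```

```text
-25 [[268. 199.]]
0 [[303. 214.]]
10 [[318. 224.]]
30 [[346. 250.]]
50 [[369. 280.]]
75 [[386. 316.]]
```

send_rows([
  {"tx": 0, "ty": 0, "tz": 0, "rx": 0, "ry": 0, "rz": 0, "gripper": 1},
  {"tx": -0.02, "ty": 0, "tz": 0, "rx": 0, "ry": 0, "rz": 0, "gripper": 1},
  {"tx": -0.02, "ty": 0, "tz": -0.03, "rx": 0, "ry": 0, "rz": 0, "gripper": 1},
  {"tx": 0, "ty": 0, "tz": -0.08, "rx": 0, "ry": 0, "rz": 0, "gripper": 1},
  {"tx": 0, "ty": 0, "tz": -0.08, "rx": 0, "ry": 0, "rz": 0, "gripper": 1},
  {"tx": 0, "ty": 0, "tz": -0.08, "rx": 0, "ry": 0, "rz": 0, "gripper": 1},
  {"tx": 0, "ty": 0, "tz": 0, "rx": 0, "ry": 0, "rz": 0, "gripper": 1},
  {"tx": 0, "ty": 0, "tz": 0, "rx": 0, "ry": 0, "rz": 0, "gripper": 1},
  {"tx": 0, "ty": 0, "tz": 0, "rx": 0, "ry": 0, "rz": 0, "gripper": 1},
  {"tx": 0, "ty": 0, "tz": 0, "rx": 0, "ry": 0, "rz": 0, "gripper": 1},
])

```text
time_s: 15.55
ee_pos: [610.3, 60.9, 245.2]
ee_rot: [-180.0, -0.1, 174.6]
force: [0.2, 0.0, 0.3]
gripper_width: 0.4
gripper_force: 0.0
```

```bash
python3 - <<'E'
from h import *
e=grab('side','pics/s7.png')
cv2.imwrite('pics/c7.png',cv2.resize(e['frame'][140:290,170:350],None,fx=4,fy=4,interpolation=2)[:,:,::-1])
E
```

```text
(no output)
```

View pics/c7.png

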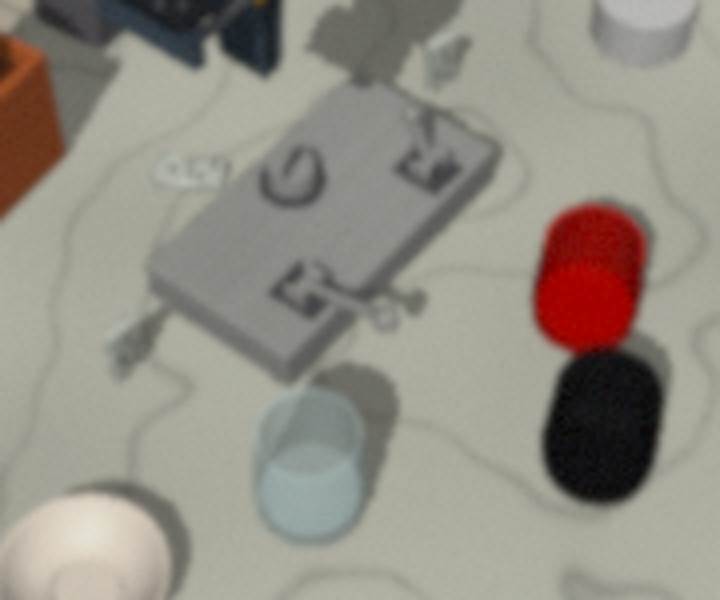

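The taller lever's ball is now at (385,316), exactly where it should be when fully forward. The short lever still leans back, and the glass stands upright past the control's left end. I'm handing the job in.

```bash
python3 -c "
from workcell import env
print(env.job_done())"
```

```text
the job is handed in; nothing more can be done
None
```

The fan is switched on: the glass was pushed upright to about 14 mm past the control's left end, then the taller lever snapped fully forward; nothing else appeared moved in the last picture, and the job was handed in after about 16 s of the 48 s allowed, verdict not shown.

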